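# Line up the drive punches in the V-trough and send them through the gate

### The job

Tip the punch out of every scoop that holds one into the V-trough, so that all the punches together slide down into one line along the fold behind the shut gate, and stand each emptied scoop back upright on the open bench. Once the whole row is lined up, push it down the trough so that it swings the gate open and every punch drops into the catch tray, and let the gate swing shut again. Leave the other things on the bench alone.

Things in the scene. Friction and masses are not known exactly. Their poses are not given: they have to be found in the camera images.
- scoop1: small tin scoop, 118 mm long, 36 wide, 100 g, perhaps empty: an open-topped slick channel 90 mm long, 32 wide inside, walls 20 mm above its floor (up to z = 40 mm at the nose), closed at the back, open at the nose. Origin: bench level, under mid-channel; x to the nose, z up. The floor climbs 10 degrees to the nose, so a punch stays at the back; it slides out when tipped nose-down past 20 to 25 degrees
- scoop1_tab (a point): the scoop's handle, at grip height (45 mm above its underside): an upright wooden tab behind the channel, 26 mm along the scoop's x, 10 mm thick in y, from the underside up to 65 mm; the channel's back wall, just ahead of it, is 25 mm high. This point is at x = -60, z = 45 mm of the scoop; the edge of the nose, at the channel floor, at x = 44, z = 18 mm
- scoop2: small tin scoop, 118 mm long, 36 wide, 100 g, perhaps empty: an open-topped slick channel 90 mm long, 32 wide inside, walls 20 mm above its floor (up to z = 40 mm at the nose), closed at the back, open at the nose. Origin: bench level, under mid-channel; x to the nose, z up. The floor climbs 10 degrees to the nose, so a punch stays at the back; it slides out when tipped nose-down past 20 to 25 degrees
- scoop2_tab (a point): the scoop's handle, at grip height (45 mm above its underside): an upright wooden tab behind the channel, 26 mm along the scoop's x, 10 mm thick in y, from the underside up to 65 mm; the channel's back wall, just ahead of it, is 25 mm high. This point is at x = -60, z = 45 mm of the scoop; the edge of the nose, at the channel floor, at x = 44, z = 18 mm
- scoop3: small tin scoop, 118 mm long, 36 wide, 100 g, perhaps empty: an open-topped slick channel 90 mm long, 32 wide inside, walls 20 mm above its floor (up to z = 40 mm at the nose), closed at the back, open at the nose. Origin: bench level, under mid-channel; x to the nose, z up. The floor climbs 10 degrees to the nose, so a punch stays at the back; it slides out when tipped nose-down past 20 to 25 degrees
- scoop3_tab (a point): the scoop's handle, at grip height (45 mm above its underside): an upright wooden tab behind the channel, 26 mm along the scoop's x, 10 mm thick in y, from the underside up to 65 mm; the channel's back wall, just ahead of it, is 25 mm high. This point is at x = -60, z = 45 mm of the scoop; the edge of the nose, at the channel floor, at x = 44, z = 18 mm
- scoop4: small tin scoop, 118 mm long, 36 wide, 100 g, perhaps empty: an open-topped slick channel 90 mm long, 32 wide inside, walls 20 mm above its floor (up to z = 40 mm at the nose), closed at the back, open at the nose. Origin: bench level, under mid-channel; x to the nose, z up. The floor climbs 10 degrees to the nose, so a punch stays at the back; it slides out when tipped nose-down past 20 to 25 degrees
- scoop4_tab (a point): the scoop's handle, at grip height (45 mm above its underside): an upright wooden tab behind the channel, 26 mm along the scoop's x, 10 mm thick in y, from the underside up to 65 mm; the channel's back wall, just ahead of it, is 25 mm high. This point is at x = -60, z = 45 mm of the scoop; the edge of the nose, at the channel floor, at x = 44, z = 18 mm
- punch1: a short steel drive punch for leather, a plain smooth cylinder 24 mm in diameter and 50 mm long, about 80 g; origin at its centre, x along its axis. At the start it lies lengthways in the scoop of the same number, at the back. None when absent (that scoop is empty).
- punch2: a short steel drive punch for leather, a plain smooth cylinder 24 mm in diameter and 50 mm long, about 80 g; origin at its centre, x along its axis. At the start it lies lengthways in the scoop of the same number, at the back. None when absent (that scoop is empty).
- punch3: a short steel drive punch for leather, a plain smooth cylinder 24 mm in diameter and 50 mm long, about 80 g; origin at its centre, x along its axis. At the start it lies lengthways in the scoop of the same number, at the back. None when absent (that scoop is empty).
- punch4: a short steel drive punch for leather, a plain smooth cylinder 24 mm in diameter and 50 mm long, about 80 g; origin at its centre, x along its axis. At the start it lies lengthways in the scoop of the same number, at the back. None when absent (that scoop is empty).
- trough: the fixture, fixed to the bench, standing anywhere with some yaw: a V-trough of aluminium angle on two stands, 75 mm wide, with a wooden catch tray under its low end. Origin: on the bench below the low (gate) end of the fold; y points along the trough, horizontally, towards its high end; z up.
- fold: the V-trough: origin at the low end of the fold, by the gate, 85 mm above the bench; y runs uphill along the fold (16 degrees to level), z square to it, upward, x across. Fold 260 mm long; two 45 degree legs 50 mm wide, upper edges at x = +-35, z = 35 mm. Slick: punches slide down by themselves. A punch on the fold has its axis at z = 17 and its top at z = 29 mm
- gate (a joint): swing gate across the low end of the trough, rad: 0 shut, to 1.8 open, away from the trough. Brass leaf 78 mm wide, 34 high (z 5 to 39 mm of the fold), hinged at the side on an upright pin at x = -46 mm, nothing above it. A spring shuts it and holds back the resting row; it opens when the row is pushed down the fold with about 2 to 4 N, and the punches drop over the end into the tray
- tray_in (a point): the centre of the inner floor of the catch tray (inside 172 mm across by 147 mm along the trough, rim 51 mm above this floor); axes as the trough's. The lower end of the trough overhangs the tray.
- spool: a wooden thread spool, 40 mm across, 40 mm high; not part of the job
- wax: a round cake of wax, 52 mm across, 18 mm high; not part of the job
- glue_jar: an amber glue jar, 68 mm across, 90 mm high; not part of the job
- hammer: a hammer, 220 mm long, lying; origin near its middle; not part of the job
- brush: a brush, 170 mm long, lying; not part of the job
- last: a wooden shoe last, about 205 mm long and 100 mm high; not part of the job
There are look-alikes about, which are no part of the job. Leave any green or pink look-alike of the punch1 alone.

How it is judged:
By the outcome, as a careful person would: the job done as asked, in the order asked, and still so for the second after the job is handed in, with the robot touching nothing.
Of punch1, punch2, punch3, punch4 only 2 to 4 are there at a start; the rules pass over those that are not, and their reading is None.
At some moment in a run one of scoop1, scoop2, scoop3, scoop4 may be knocked a few centimetres aside while the robot is not near it.
Once in a run the grip may slacken for a moment while it holds something.
It also fails if it takes over 210 s, if anything falls off the work surface, if the arm or the gripper's body presses on something with over 40 N, if the wrist force passes 120 N, or if a joint passes its speed limit or range.

### The arm

A 6-joint arm with a two-finger parallel gripper is mounted at the origin on the work surface. World frame = base frame: x ahead of the robot, y to its left, z up, the work surface at z = 0. Lengths are in m, angles in rad, forces in N, time in s.
With the tool pointing down it reaches from about 0.3 to 0.775 m from the base axis. Payload 14.6 kg.
Tool frame: the origin (TCP) lies at the very end of the fingers, on their centre line; the grasp point (between the pads) lies 19 mm behind it; z points along the fingers, y is the line along which they close (so a half turn about z gives the same grasp; the last joint's range is limited). The gripper opens to 94 mm and grips with 3 to 60 N. Pads are 16 mm wide; open, the fingers measure 119 mm over their backs; the gripper's body (75 mm by 177 mm) begins 78 mm behind the grasp point.
Start: joints at [-1.388, 0.3, 1.521, -0, 1.321, -0.067], TCP at [0.136, -0.533, 0.205] pointing down, gripper open.
Joint ranges: [-3.03, 3.03], [-0.79, 2.21], [0.23, 2.52], [-1.04, 4.18], [0, 3.07], [-2.55, 2.55]. Speed limits (rad/s): [2.22, 2.22, 2.57, 3.14, 3.14, 3.14].

### API

Orientations are given as [roll, pitch, yaw] about the fixed x, y, z axes, in that order (R = Rz(yaw) Ry(pitch) Rx(roll)).
In Python, from station import ctrl gives the robot as it stands.
- The arm moves only by the tool move_arm, never from a script. Its argument "increments" is a list of rows, each a list of 7 numbers: the opening, from 0 (shut) to 1 (fully open), then the shift along the tool's x, y, z in units of 50 mm (1.0 is 50 mm), then the turn, a rotation vector about the tool's x, y, z in rad. In form: [[claw, tx, ty, tz, rx, ry, rz], ...]. A call has 1 to 20 rows; each row shifts and turns the commanded pose from where the row before left it, along the tool's axes as they then stand; what a row does not reach is not made up. A row lasts 1/10 s, in which the tool goes at most 50 mm and 8.59 degrees, less where a joint would pass 70% of its speed; a pose out of reach is approached as far as the arm can. A call is refused whole if a number of a shift passes 1 or a number of a turn 0.15, either way. A call with a gripper value outside its range is refused whole. The fingers move at their own pace and stop on an object; "force" is the grip in N (left out, the last holds). Time passes only in rows, so rows that do not move let the fingers close. It gives the time, the measured TCP pose, the force, the opening and the grip force at its end, in the units of the state.
- ctrl.get_obs(): the state, without advancing time (a new reading comes with each control period).
- ctrl.camera(name): name is "scene" or "top"; returns a dict with "color" (400x640x3 uint8, blue, green, red), "K" (3x3 intrinsics, pixels), "pose" (4x4, takes a point from camera to world coordinates). Camera axes: x right, y down, z forward; pixel columns grow to the right and rows downward; lengths in m; the calibration is good to about 2 mm. A picture is of the moment at which its call begins. There is no depth.
- ctrl.hand_in(): hands the job in; it is judged then, once.
Trained networks look in a picture, given as the dict that the camera call returned (one of the last four; its "shot" number tells which), for a name from the list of things; names that differ only in an ending like _2 or _b are one class to them, and where a whole thing is asked for, a point or a joint stands for the part that bears it (a point fixed in the world has none). Each returns a list of dicts, best first, with "conf" (0 to 1); they miss things now and then, are a little off and sometimes report something else, mostly with a low value. They report only what shows in the picture. A call takes as long as a camera call. They do not tell look-alikes from the thing itself.
- ctrl.cut_out(name, picture): "mask" (400x640 bool, what is visible of it) and "centre" ([row, column] in pixels, amid what is visible of it).
The state is a dict: "time_s": time; "qpos": joint angles; "joint_vel": joint speeds; "tau": joint torques, N m; "ee_pos": TCP position; "eef_rot": TCP orientation; "force": force on the tool from outside, world axes, zero at the start; "moment": the same for the moment, N m; "grip_width": finger opening in m; "grip_force": force on a finger pad.
Only numpy, scipy, OpenCV 4.12 (cv2) and the standard library are available. Lean on these libraries where they do the work, as an engineer would, in place of code of your own. Each camera call takes 0.05 s, during which the arm holds its last target. There are 200 camera calls.

## Working session

There is one attempt and no reset: what is moved stays moved. The work goes in short steps, Python scripts to look and compute and a tool call to move; the robot and the scene stay as the last step left them, time stands still between calls to the robot, and variables do not carry over. Pictures are saved under pics/ and viewed, at most 14 in all, crops included, and the job is handed in when it is done.

Besides the shell and the picture viewer there is one more tool, called as name(argument=value, ...), one argument or row to a line, values as JSON. move_arm: Moves the arm, as the interface text tells. Its arguments: {"type":"object","properties":{"increments":{"type":"array","items":{"type":"array","items":{"type":"number"}}},"force":{"type":"number"}},"required":["increments"]}

```bash
ls; mkdir -p pics; python3 - <<'E'
from station import ctrl
import cv2,pickle
o=ctrl.get_obs(); print({k:(v if not hasattr(v,'round') else v) for k,v in o.items()})
for n in('scene','top'):
    p=ctrl.camera(n); cv2.imwrite(f'pics/{n}0.png',p['color']); pickle.dump(p,open(f'{n}0.pkl','wb'))
    print(n,p['K'],p['pose'])
    for t in['scoop1','scoop1_tab','punch1','trough','gate','fold','tray_in']:
        try: r=ctrl.cut_out(t,p); print(t,[(round(float(x['conf']),2),[int(v) for v in x['centre']],int(x['mask'].sum())) for x in r])
        except Exception as e: print(t,e)
E
```

```text
pics
{'time_s': 0.0, 'qpos': array([-1.38762132e+00,  3.00501546e-01,  1.52153689e+00, -4.78225703e-05,
        1.32069017e+00, -6.66170133e-02]), 'joint_vel': array([-1.00038212e-03, -1.19129732e-03,  9.40682069e-05,  4.08916407e-04,
       -6.08054488e-04, -1.94027168e-03]), 'tau': array([ 3.90468820e-03, -5.31803226e+01, -3.52733839e+01,  7.09769432e-02,
        2.43294309e-02, -9.81603193e-05]), 'ee_pos': array([ 0.13589285, -0.53269654,  0.20488832]), 'eef_rot': array([-3.14045613e+00, -2.93995958e-05,  2.49803867e-01]), 'force': array([ 0.20739061,  0.37218495, -0.132396  ]), 'moment': array([-0.01427659, -0.01786236, -0.01694476]), 'grip_force': 0.0, 'grip_width': 0.09395854550053177}
scene [[391.14989863   0.         322.32811188]
 [  0.         391.14989863 202.67981521]
 [  0.           0.           1.        ]] [[ 0.62486054  0.54312281 -0.56086266  1.14089997]
 [ 0.78052447 -0.41783268  0.46497032 -0.4383833 ]
 [ 0.01818924 -0.72830864 -0.6850078   0.82016207]
 [ 0.          0.          0.          1.        ]]
scoop1 [(0.94, [171, 358], 376), (0.79, [261, 189], 755), (0.
[... 463 characters left out ...]
  0.42848199]
 [-0.9996304   0.00401226  0.02688804  0.04794791]
 [-0.02715517 -0.10047034 -0.99456941  1.22138971]
 [ 0.          0.          0.          1.        ]]
scoop1 [(0.9, [244, 256], 367), (0.84, [232, 481], 568), (0.79, [241, 408], 308), (0.67, [228, 317], 567)]
scoop1_tab [(0.89, [247, 260], 318)]
punch1 [(0.78, [240, 248], 200), (0.68, [264, 299], 154), (0.68, [225, 318], 582), (0.65, [279, 245], 185), (0.62, [238, 393], 212), (0.52, [203, 264], 164), (0.5, [261, 199], 165)]
trough [(0.8, [160, 384], 8316)]
gate [(0.61, [243, 258], 433), (0.58, [160, 387], 8236), (0.52, [165, 392], 172)]
fold [(0.59, [155, 344], 3582), (0.28, [202, 479], 314)]
tray_in [(0.73, [160, 385], 8339)]
```

```bash
python3 - <<'E'
import cv2
a=cv2.imread('pics/scene0.png'); b=cv2.imread('pics/top0.png')
cv2.imwrite('pics/s1.png',cv2.resize(a[100:340,100:420],None,fx=2.5,fy=2.5,interpolation=2))
cv2.imwrite('pics/t1.png',cv2.resize(b[90:310,180:520],None,fx=2.35,fy=2.35,interpolation=2)[:, :800])
E
```

```text
(no output)
```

View pics/t1.png

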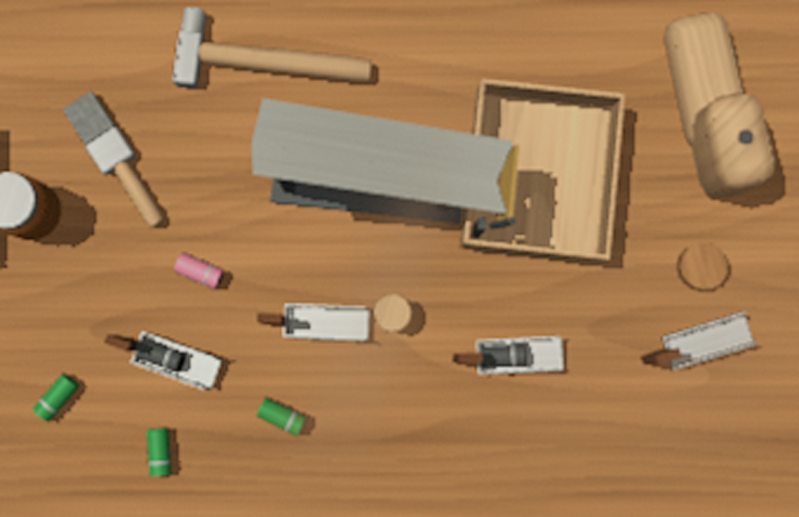

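View pics/s1.png

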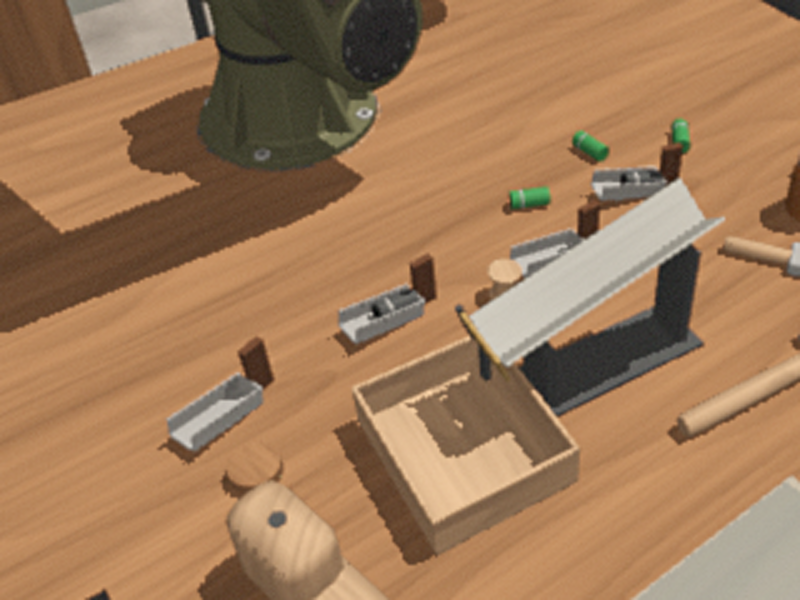

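View pics/top0.png

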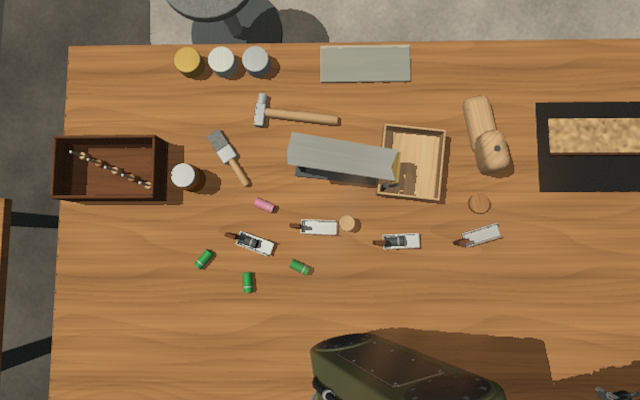

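```bash
cat >h.py <<'E'
import numpy as np,cv2,pickle
from scipy.spatial.transform import Rotation as R
def ray(p,r,c,z):
    d=p['pose'][:3,:3]@np.linalg.inv(p['K'])@np.array([c,r,1.]); o=p['pose'][:3,3]
    return o+d*(z-o[2])/d[2]
def proj(p,X):
    q=(np.asarray(X)-p['pose'][:3,3])@p['pose'][:3,:3]; q=q@p['K'].T; return q[...,:2]/q[...,2:]
E
python3 - <<'E'
from h import *
b=cv2.imread('pics/top0.png')
T=[cv2.resize(b[r-22:r+22,c-38:c+38],None,fx=5.2,fy=5.2,interpolation=2) for r,c in[(240,250),(227,318),(240,397),(237,478)]]
cv2.imwrite('pics/c4.png',np.vstack([np.hstack(T[:2]),np.hstack(T[2:])]))
T=[cv2.resize(b[r-45:r+45,c-66:c+66],None,fx=6,fy=6,interpolation=2) for r,c in[(162,345)]]
cv2.imwrite('pics/tr.png',T[0])
E
```

```text
(no output)
```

View pics/c4.png

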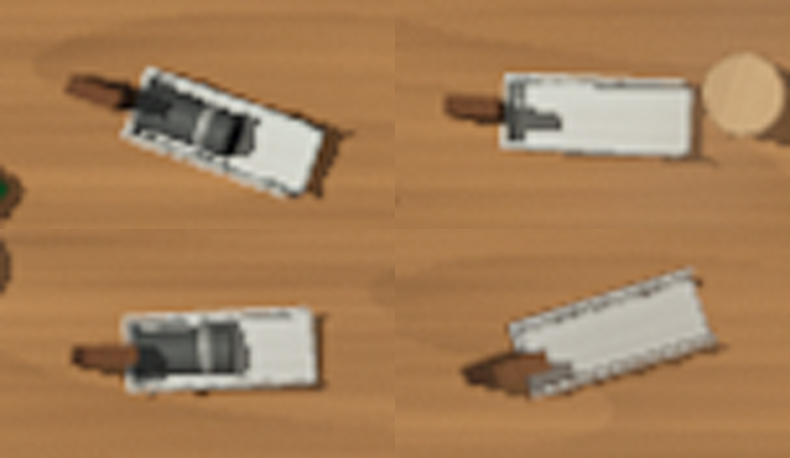

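View pics/tr.png

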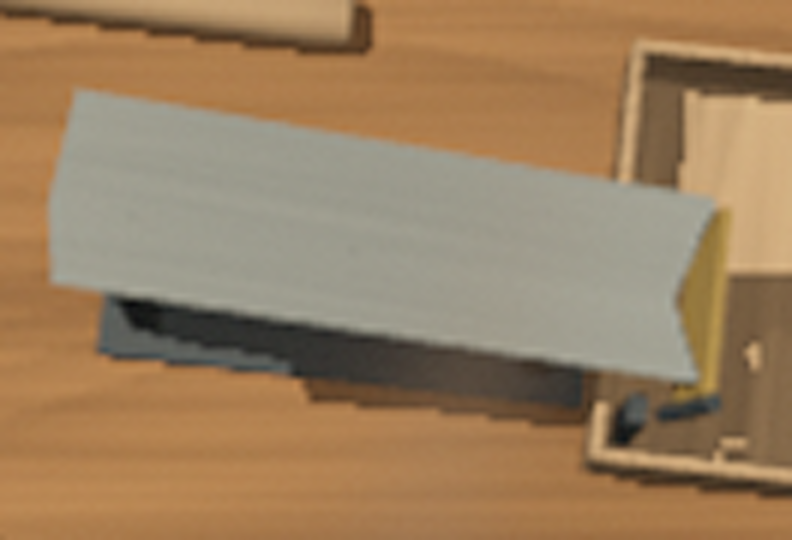

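Two scoops hold a grey, ringed steel punch: A at about (250,240) and C at about (397,240). The scoops at (318,227) and (478,237) are empty. The look-alikes to leave are green at (204,259), (248,282) and (300,267), and pink at (264,205). The crop confirms A and C. The trough's fold runs from the gate at (392,167) uphill to about (287,151).

```bash
cat >>h.py <<'E'
from scipy.optimize import least_squares
def pose2(v): # x,y,yaw -> fn local->world
    c,s=np.cos(v[2]),np.sin(v[2]); return lambda P:np.array([[v[0]+c*x-s*y,v[1]+s*x+c*y,z] for x,y,z in P])
def fit(p,L,px,v0):
    f=lambda v:(proj(p,pose2(v)(L))-px).ravel()
    r=least_squares(f,v0); return r.x,np.abs(r.fun).max()
a16=np.deg2rad(16)
def fold2tr(P): return [(x,y*np.cos(a16)-z*np.sin(a16),.085+y*np.sin(a16)+z*np.cos(a16)) for x,y,z in P]
SC=[(.045,.018,.040),(.045,-.018,.040),(-.045,.018,.022),(-.045,-.018,.022),(-.073,0,.065)]
def plan(target_pos,target_rot,o):
    """total tool-frame shift (50mm units) and rotvec from state o"""
    R0=R.from_euler('xyz',o['eef_rot']); Rt=target_rot
    d=R0.inv().apply(np.asarray(target_pos)-o['ee_pos'])/.05
    return d,(R0.inv()*Rt).as_rotvec()
def scoop_rot(heading,pitch):  # tool orientation holding a scoop with heading, nose down pitch
    return R.from_euler('z',heading)*R.from_euler('y',pitch)*R.from_matrix(np.array([[-1,0,0],[0,1,0],[0,0,-1.]]))
E
python3 - <<'E'
from h import *
p=pickle.load(open('top0.pkl','rb'))
tr=np.array([(680,298),(716,198),(697,381),(77,90),(53,283)])/6+[279,117]
L=fold2tr([(0,0,0),(.035,0,.035),(-.035,0,.035),(.035,.26,.035),(-.035,.26,.035)])
t,e=fit(p,L,tr,[.5,-.1,-.16]);print('trough',t.round(4),e)
for n,org,off,px in[('A',(212,218),(0,0),[(322,130),(297,195),(148,68),(123,137),(68,86)]),('C',(359,218),(0,229),[(313,308),(317,383),(124,315),(126,391),(72,355)])]:
    q=(np.array(px)-off)/5.2+org
    w=ray(p,q[:,1].mean(),q[:,0].mean(),.03)
    v,e=fit(p,SC,q,[w[0],w[1],-1.57]);print(n,v.round(4),e)
E
```

```text
trough [ 0.6143 -0.0778 -0.1133] 0.9653330751240219
A [ 0.4274  0.2671 -1.8896] 1.0225165306683266
C [ 0.4329 -0.1053 -1.5344] 0.314661958124816
```

```bash
python3 - <<'E'
from h import *
from station import ctrl
p=pickle.load(open('scene0.pkl','rb')); im=p['color'].copy()
im=cv2.resize(im,None,fx=3,fy=3,interpolation=2)
t=[.6143,-.0778,-.1133]
P=pose2(t)(fold2tr([(0,0,0),(.035,0,.035),(-.035,0,.035),(.035,.26,.035),(-.035,.26,.035),(0,.26,0)]))
Q=np.vstack([P]+[pose2(v)(SC) for v in([.4274,.2671,-1.8896],[.4329,-.1053,-1.5344])])
for x in proj(p,Q): cv2.drawMarker(im,tuple(int(round(v*3+1)) for v in x),(0,0,255),0,12,1)
cv2.imwrite('pics/ov.png',im[420:870,480:1200])
o=ctrl.get_obs()
h=-1.5344; tab=np.array([.4329,-.1053,0])-.06*np.array([np.cos(h),np.sin(h),0])
for z in(.12,.026):
  tab[2]=z; d,w=plan(tab,scoop_rot(h,0),o); print(tab,d.round(2),w.round(3))
E
```

```text
[ 0.4307167  -0.04533974  0.12      ] [ 8.12 -7.99  1.71] [-0.    -0.    -1.357]
[ 0.4307167  -0.04533974  0.026     ] [ 8.12 -7.99  3.59] [-0.    -0.    -1.357]
```

View pics/ov.png

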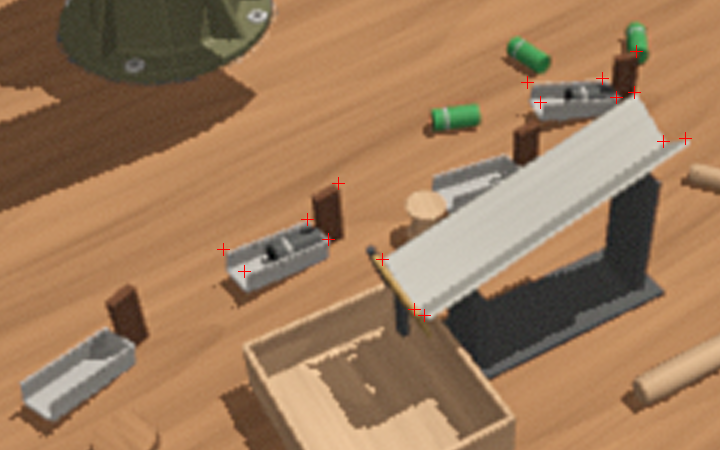

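The overlay matches to about 3 mm. I'll go to scoop C first.

move_arm(
  increments=[
    [1,0.58,-0.57,0,0,0,0],
    [1,0.58,-0.57,0,0,0,0],
    [1,0.58,-0.57,0,0,0,0],
    [1,0.58,-0.57,0,0,0,0],
    [1,0.58,-0.57,0,0,0,0],
    [1,0.58,-0.57,0,0,0,0],
    [1,0.58,-0.57,0,0,0,0],
    [1,0.58,-0.57,0,0,0,0],
    [1,0.58,-0.57,0,0,0,0],
    [1,0.58,-0.57,0,0,0,0],
    [1,0.58,-0.57,0,0,0,0],
    [1,0.58,-0.57,0,0,0,0],
    [1,0.58,-0.57,0,0,0,0],
    [1,0.58,-0.57,0,0,0,0],
  ],
)

```text
time_s: 2.2
ee_pos: [0.4314, -0.0443, 0.2057]
eef_rot: [3.141, -0.001, 0.25]
force: [0.6, 0.4, 0.1]
grip_width: 0.0944
grip_force: 0.0
```

move_arm(
  increments=[
    [1,0,0,0,0,0,-0.136],
    [1,0,0,0,0,0,-0.136],
    [1,0,0,0,0,0,-0.136],
    [1,0,0,0,0,0,-0.136],
    [1,0,0,0,0,0,-0.136],
    [1,0,0,0,0,0,-0.136],
    [1,0,0,0,0,0,-0.136],
    [1,0,0,0,0,0,-0.136],
    [1,0,0,0,0,0,-0.136],
    [1,0,0,0,0,0,-0.136],
    [1,0,0,0,0,0,0],
    [1,0,0,0,0,0,0],
    [1,0,0,0,0,0,0],
  ],
)

```text
time_s: 3.5
ee_pos: [0.4307, -0.0459, 0.2055]
eef_rot: [3.142, 0.0, 1.607]
force: [0.1, -0.7, -0.6]
grip_width: 0.0942
grip_force: 0.0
```

```bash
python3 - <<'E'
from h import *
from station import ctrl
o=ctrl.get_obs(); print(o['time_s'],o['ee_pos'],o['eef_rot'],o['qpos'].round(2),o['force'])
h=-1.5344; tab=np.array([.4329,-.1053,0])-.06*np.array([np.cos(h),np.sin(h),0])
for z in(.12,.026):
  tab[2]=z; d,w=plan(tab,scoop_rot(h,0),o); print(tab,d.round(2),w.round(3))
E
```

```text
3.5 [ 0.43072791 -0.0459383   0.20548432] [3.14152594e+00 1.43808143e-05 1.60664183e+00] [-0.19  0.04  1.83  0.    1.28 -0.23] [ 0.09081382 -0.72008412 -0.5912311 ]
[ 0.4307167  -0.04533974  0.12      ] [0.01 0.   1.71] [ 0.     0.    -0.001]
[ 0.4307167  -0.04533974  0.026     ] [ 0.01 -0.    3.59] [ 0.     0.    -0.001]
```

move_arm(
  increments=[
    [1,0,0,0.6,0,0,0],
    [1,0,0,0.8,0,0,0],
    [1,0,0,0.8,0,0,0],
    [1,0,0,0.7,0,0,0],
    [1,0,0,0.4,0,0,0],
    [1,0,0,0.26,0,0,0],
    [0,0,0,0,0,0,0],
    [0,0,0,0,0,0,0],
    [0,0,0,0,0,0,0],
    [0,0,0,0,0,0,0],
    [0,0,0,0,0,0,0],
    [0,0,0,0,0,0,0],
    [0,0,0,0,0,0,0],
    [0,0,0,0,0,0,0],
  ],
  force=40,
)

```text
time_s: 4.9
ee_pos: [0.4307, -0.046, 0.0275]
eef_rot: [3.142, 0.0, 1.61]
force: [0.1, -0.2, -0.3]
grip_width: 0.0335
grip_force: 0.0
```

move_arm(
  increments=[
    [0,0,0,-0.2,0,0,0],
    [0,0,0,-0.4,0,0,0],
    [0,0,0,-0.6,0,0,0],
    [0,0,0,-0.8,0,0,0],
    [0,0,0,-0.8,0,0,0],
    [0,0,0,-0.6,0,0,0],
    [0,0,0,-0.4,0,0,0],
    [0,0,0,-0.2,0,0,0],
    [0,0,0,0,0,0,0],
  ],
)

```text
time_s: 5.8
ee_pos: [0.431, -0.046, 0.2285]
eef_rot: [3.14, 0.0, 1.61]
force: [0.2, -1.1, -0.6]
grip_width: 0.0001
grip_force: 0.0
```

```bash
cat >>h.py <<'E'
T=np.array([.6143,-.0778,-.1133])   # trough pose
HT=T[2]-np.pi/2                      # downhill heading
def tcp_for_nose(fy,fz,pitch,fx=0):
    """TCP so that floor nose edge (44,18) is at fold (fx,fy,fz), heading downhill, nose-down pitch"""
    N=pose2(T)(fold2tr([(fx,fy,fz)]))[0]
    Rs=R.from_euler('z',HT)*R.from_euler('y',pitch)
    tcp=N+Rs.apply([-.060-.044,0,.026-.018])
    return tcp,scoop_rot(HT,pitch)
def rows(wps,n,o):
    """interpolated rows through waypoints (pos,rot) with n rows each"""
    p,r=np.array(o['ee_pos']),R.from_euler('xyz',o['eef_rot'])
    out=[]
    for (P,Q),k in zip(wps,n):
        rv=(r.inv()*Q).as_rotvec()
        p0,r0=p,r
        for i in range(1,k+1):
            pn=p0+(P-p0)*i/k; rn=r0*R.from_rotvec(rv*i/k)
            out.append(np.r_[r.inv().apply(pn-p)/.05,(r.inv()*rn).as_rotvec()]); p,r=pn,rn
    return np.array(out)
def show(a): 
    print('['+', '.join('[0, '+', '.join(f'{v+0:.3g}' if abs(v)>5e-4 else '0' for v in q.round(3))+']' for q in a)+']', 'max',np.abs(a[:,:3]).max().round(2),np.abs(a[:,3:]).max().round(3))
E
python3 - <<'E'
from h import *
from station import ctrl
o=ctrl.get_obs(); print(o['ee_pos'],o['grip_width'],o['grip_force'],o['force'])
W=[tcp_for_nose(.11,.11,0),tcp_for_nose(.11,.055,np.deg2rad(12)),tcp_for_nose(.11,.045,np.deg2rad(40))]
print([w[0].round(3) for w in W])
show(rows(W,[10,6,10],o))
p=ctrl.camera('top');cv2.imwrite('pics/top1.png',cv2.resize(p['color'][130:290,330:470],None,fx=4,fy=3.7))
E
```

```text
[ 0.43095981 -0.04598417  0.22849454] 0.00010778858486333983 0.0 [ 0.21949862 -1.09611544 -0.60908841]
[array([0.635, 0.1  , 0.229]), array([0.636, 0.112, 0.198]), array([0.633, 0.089, 0.232])]
[[0, 0.277, 0.418, 0, 0, 0, 0.015], [0, 0.283, 0.414, -0.001, 0, 0, 0.015], [0, 0.289, 0.41, -0.001, 0, 0, 0.015], [0, 0.296, 0.405, -0.001, 0, 0, 0.015], [0, 0.302, 0.401, -0.001, 0, 0, 0.015], [0, 0.308, 0.396, -0.001, 0, 0, 0.015], [0, 0.314, 0.391, -0.001, 0, 0, 0.015], [0, 0.32, 0.387, -0.001, 0, 0, 0.015], [0, 0.326, 0.382, -0.001, 0, 0, 0.015], [0, 0.331, 0.377, -0.001, 0, 0, 0.015], [0, 0.037, 0, 0.105, 0, 0.035, 0], [0, 0.034, 0, 0.106, 0, 0.035, 0], [0, 0.03, 0, 0.107, 0, 0.035, 0], [0, 0.026, 0, 0.108, 0, 0.035, 0], [0, 0.022, 0, 0.109, 0, 0.035, 0], [0, 0.019, 0, 0.11, 0, 0.035, 0], [0, -0.03, 0, -0.076, 0, 0.049, 0], [0, -0.027, 0, -0.077, 0, 0.049, 0], [0, -0.023, 0, -0.078, 0, 0.049, 0], [0, -0.019, 0, -0.079, 0, 0.049, 0], [0, -0.015, 0, -0.08, 0, 0.049, 0], [0, -0.011, 0, -0.081, 0, 0.049, 0], [0, -0.007, 0, -0.081, 0, 0.049, 0], [0, -0.003, 0, -0.082, 0, 0.049, 0], [0, 0.001, 0, -0.082, 0, 0.049, 0], [0, 0.005, 0, -0.082, 0, 0.049, 0]] max 0.42 0.049
```

View pics/top1.png

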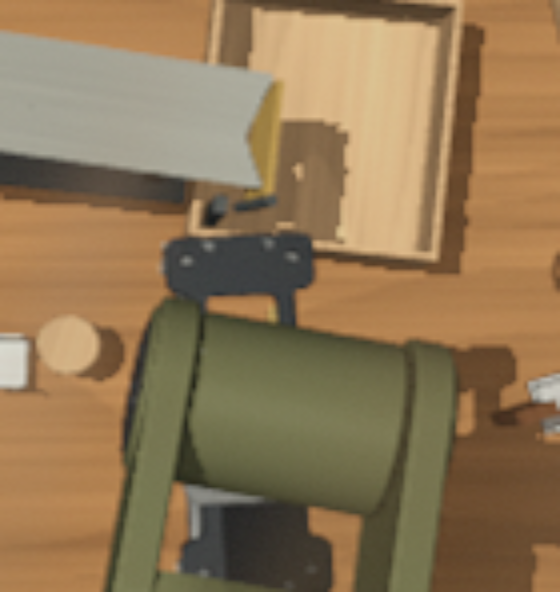

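The lift began before the fingers had closed, so the grasp missed. I'll check from the scene camera whether scoop C was disturbed.

```bash
python3 - <<'E'
from h import *
from station import ctrl
p=ctrl.camera('scene');pickle.dump(p,open('scene1.pkl','wb'));cv2.imwrite('pics/sc1.png',cv2.resize(p['color'][150:310,140:340],None,fx=4,fy=3.7,interpolation=2))
q=pickle.load(open('scene0.pkl','rb')); d=np.abs(p['color'].astype(int)-q['color']).sum(2)[205:245,225:285]; print((d>60).sum())
E
```

```text
102
```

View pics/sc1.png

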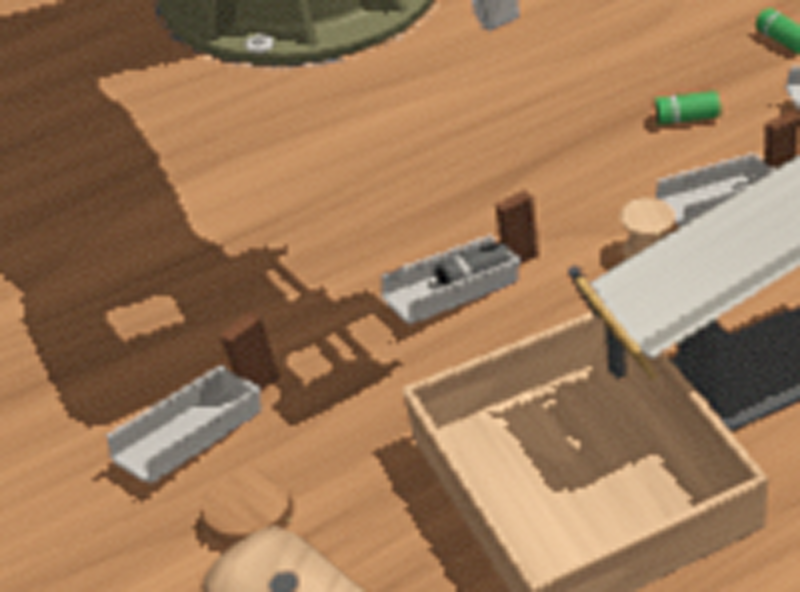

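Scoop C is still in place with its punch, so I'll grasp it again and wait longer for the fingers.

move_arm(
  increments=[
    [1,0,0,0,0,0,0],
    [1,0,0,0,0,0,0],
    [1,0,0,0,0,0,0],
    [1,0,0,0,0,0,0],
    [1,0,0,0,0,0,0],
    [1,0,0,0,0,0,0],
    [1,0,0,0,0,0,0],
    [1,0,0,0,0,0,0],
    [1,0,0,0,0,0,0],
    [1,0,0,0,0,0,0],
    [1,0,0,0,0,0,0],
    [1,0,0,0.4,0,0,0],
    [1,0,0,0.7,0,0,0],
    [1,0,0,0.8,0,0,0],
    [1,0,0,0.8,0,0,0],
    [1,0,0,0.7,0,0,0],
    [1,0,0,0.4,0,0,0],
    [1,0,0,0.22,0,0,0],
    [1,0,0,0,0,0,0],
  ],
)

```text
time_s: 7.8
ee_pos: [0.4303, -0.0459, 0.0257]
eef_rot: [-3.14, -0.0, 1.61]
force: [0.6, 0.4, -0.4]
grip_width: 0.0937
grip_force: 0.0
```

move_arm(
  increments=[
    [0,0,0,0,0,0,0],
    [0,0,0,0,0,0,0],
    [0,0,0,0,0,0,0],
    [0,0,0,0,0,0,0],
    [0,0,0,0,0,0,0],
    [0,0,0,0,0,0,0],
    [0,0,0,0,0,0,0],
    [0,0,0,0,0,0,0],
    [0,0,0,0,0,0,0],
    [0,0,0,0,0,0,0],
    [0,0,0,0,0,0,0],
    [0,0,0,0,0,0,0],
    [0,0,0,0,0,0,0],
    [0,0,0,0,0,0,0],
    [0,0,0,0,0,0,0],
    [0,0,0,0,0,0,0],
  ],
  force=40,
)

```text
time_s: 9.4
ee_pos: [0.4307, -0.0459, 0.0264]
eef_rot: [3.142, -0.0, 1.61]
force: [0.5, 0.3, -0.6]
grip_width: 0.0097
grip_force: 40.0
```

move_arm(
  increments=[
    [0,0,0,-0.2,0,0,0],
    [0,0,0,-0.4,0,0,0],
    [0,0,0,-0.5,0,0,0],
    [0,0,0,-0.6,0,0,0],
    [0,0,0,-0.6,0,0,0],
    [0,0,0,-0.6,0,0,0],
    [0,0,0,-0.5,0,0,0],
    [0,0,0,-0.4,0,0,0],
    [0,0,0,-0.2,0,0,0],
    [0,0,0,0,0,0,0],
    [0,0,0,0,0,0,0],
  ],
)

```text
time_s: 10.5
ee_pos: [0.4303, -0.0459, 0.2257]
eef_rot: [-3.14, -0.0, 1.61]
force: [0.4, 0.0, -2.3]
grip_width: 0.0097
grip_force: 40.0
```

```bash
python3 - <<'E'
from h import *
from station import ctrl
o=ctrl.get_obs(); print(o['ee_pos'],o['grip_width'],o['grip_force'],o['force'])
W=[tcp_for_nose(.11,.11,0)]
show(rows(W,[11],o))
E
```

```text
[ 0.43034575 -0.04585366  0.2256691 ] 0.00972754350416628 39.99572038650513 [ 0.41458101  0.0157526  -2.29133201]
[[0, 0.251, 0.381, -0.007, 0, 0, 0.014], [0, 0.257, 0.378, -0.006, 0, 0, 0.014], [0, 0.262, 0.374, -0.006, 0, 0, 0.014], [0, 0.267, 0.371, -0.006, 0, 0, 0.014], [0, 0.272, 0.367, -0.006, 0, 0, 0.014], [0, 0.277, 0.363, -0.006, 0, 0, 0.014], [0, 0.282, 0.359, -0.006, 0, 0, 0.014], [0, 0.287, 0.355, -0.006, 0, 0, 0.014], [0, 0.292, 0.351, -0.006, 0, 0, 0.014], [0, 0.297, 0.347, -0.006, 0, 0, 0.014], [0, 0.302, 0.343, -0.006, 0, 0, 0.014]] max 0.38 0.014
```

move_arm(
  increments=[
    [0,0.12,0.19,0,0,0,0.007],
    [0,0.2,0.3,0,0,0,0.012],
    [0,0.26,0.37,-0.01,0,0,0.014],
    [0,0.27,0.37,-0.01,0,0,0.014],
    [0,0.27,0.37,-0.01,0,0,0.014],
    [0,0.28,0.36,-0.01,0,0,0.014],
    [0,0.28,0.36,-0.01,0,0,0.014],
    [0,0.28,0.36,-0.01,0,0,0.014],
    [0,0.29,0.35,-0.01,0,0,0.014],
    [0,0.29,0.35,-0.01,0,0,0.014],
    [0,0.3,0.35,0,0,0,0.014],
    [0,0.24,0.28,0,0,0,0.011],
    [0,0.12,0.14,0,0,0,0.005],
    [0,0.1,0.12,0,0,0,0.003],
    [0,0,0,0,0,0,0],
    [0,0,0,0,0,0,0],
  ],
)

```text
time_s: 12.1
ee_pos: [0.6503, 0.1107, 0.2303]
eef_rot: [-3.141, 0.0, 1.446]
force: [-0.5, -1.2, -1.3]
grip_width: 0.0095
grip_force: 40.0
```

```bash
python3 - <<'E'
from h import *
from station import ctrl
o=ctrl.get_obs(); print(o['ee_pos'],o['eef_rot'],o['grip_width'],o['grip_force'],o['qpos'].round(2))
W=[tcp_for_nose(.11,.055,np.deg2rad(12)),tcp_for_nose(.11,.047,np.deg2rad(38))]
show(rows(W,[7,13],o))
p=ctrl.camera('scene');cv2.imwrite('pics/sc2.png',cv2.resize(p['color'][90:310,180:440],None,fx=3,fy=2.7,interpolation=2))
E
```

```text
[0.6503434  0.11065001 0.23029203] [-3.14130068e+00  1.31594634e-04  1.44575163e+00] 0.009473306129879204 39.995702505111694 [ 0.11  0.54  1.13 -0.    1.47  0.24]
[[0, -0.002, -0.041, 0.093, 0, 0.03, -0.002], [0, -0.005, -0.041, 0.093, 0, 0.03, -0.002], [0, -0.008, -0.041, 0.093, 0, 0.03, -0.002], [0, -0.011, -0.041, 0.093, 0, 0.03, -0.002], [0, -0.013, -0.041, 0.092, 0, 0.03, -0.002], [0, -0.016, -0.041, 0.092, 0, 0.03, -0.002], [0, -0.019, -0.041, 0.091, 0, 0.03, -0.002], [0, -0.021, 0, -0.057, 0, 0.035, 0], [0, -0.019, 0, -0.057, 0, 0.035, 0], [0, -0.017, 0, -0.058, 0, 0.035, 0], [0, -0.015, 0, -0.058, 0, 0.035, 0], [0, -0.013, 0, -0.059, 0, 0.035, 0], [0, -0.011, 0, -0.059, 0, 0.035, 0], [0, -0.009, 0, -0.06, 0, 0.035, 0], [0, -0.006, 0, -0.06, 0, 0.035, 0], [0, -0.004, 0, -0.06, 0, 0.035, 0], [0, -0.002, 0, -0.06, 0, 0.035, 0], [0, 0, 0, -0.06, 0, 0.035, 0], [0, 0.002, 0, -0.06, 0, 0.035, 0], [0, 0.004, 0, -0.06, 0, 0.035, 0]] max 0.09 0.035
```

View pics/sc2.png

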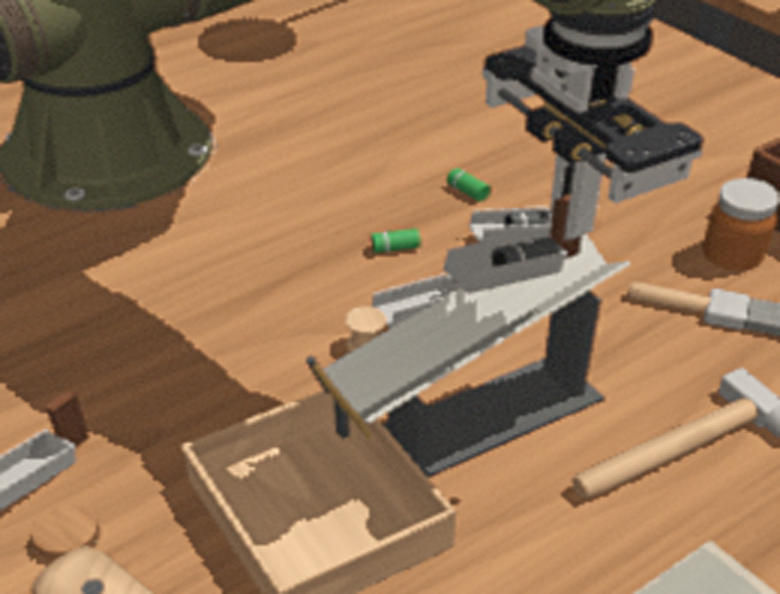

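move_arm(
  increments=[
    [0,0,-0.04,0.09,0,0.03,-0.002],
    [0,0,-0.04,0.09,0,0.03,-0.002],
    [0,-0.01,-0.04,0.09,0,0.03,-0.002],
    [0,-0.01,-0.04,0.09,0,0.03,-0.002],
    [0,-0.01,-0.04,0.09,0,0.03,-0.002],
    [0,-0.02,-0.04,0.09,0,0.03,-0.002],
    [0,-0.02,-0.04,0.09,0,0.03,-0.002],
    [0,0,0,0,0,0,0],
    [0,0,0,0,0,0,0],
  ],
)

```text
time_s: 13.05
ee_pos: [0.6365, 0.1114, 0.1988]
eef_rot: [3.14, -0.21, 1.459]
force: [-0.7, 0.5, -2.5]
grip_width: 0.0102
grip_force: 40.0
```

```bash
python3 - <<'E'
from h import *
from station import ctrl
o=ctrl.get_obs(); print(o['ee_pos'],o['eef_rot'],o['grip_width'],o['grip_force'],o['force'])
W=[tcp_for_nose(.11,.055,np.deg2rad(12)),tcp_for_nose(.11,.047,np.deg2rad(38))]
show(rows(W[1:],[13],o))
p=ctrl.camera('top');cv2.imwrite('pics/t2.png',cv2.resize(p['color'][100:240,270:450],None,fx=4.2,fy=4.2,interpolation=2))
E
```

```text
[0.63650723 0.11142923 0.1987978 ] [ 3.13994627 -0.20989998  1.45920981] 0.010191793515559936 39.99582588672638 [-0.69338502  0.52356523 -2.50341512]
[[0, -0.021, -0.001, -0.055, 0, 0.035, 0], [0, -0.019, -0.001, -0.056, 0, 0.035, 0], [0, -0.017, -0.001, -0.056, 0, 0.035, 0], [0, -0.015, -0.001, -0.057, 0, 0.035, 0], [0, -0.013, -0.001, -0.057, 0, 0.035, 0], [0, -0.011, -0.001, -0.058, 0, 0.035, 0], [0, -0.009, -0.001, -0.058, 0, 0.035, 0], [0, -0.007, -0.001, -0.058, 0, 0.035, 0], [0, -0.005, -0.001, -0.058, 0, 0.035, 0], [0, -0.003, -0.001, -0.059, 0, 0.035, 0], [0, -0.001, -0.001, -0.059, 0, 0.035, 0], [0, 0.001, -0.001, -0.059, 0, 0.035, 0], [0, 0.003, -0.001, -0.059, 0, 0.035, 0]] max 0.06 0.035
```

View pics/t2.png

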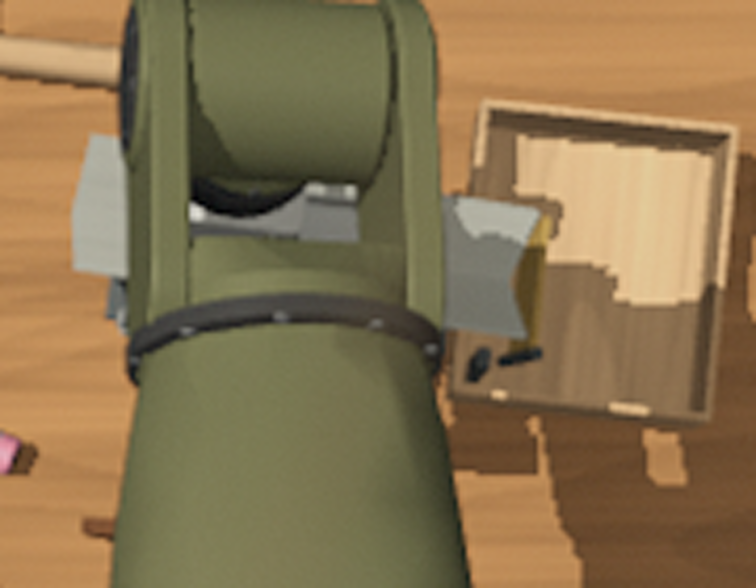

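The arm hides the scoop from the top camera, and no contact is felt. I'll pour.

move_arm(
  increments=[
    [0,-0.02,0,-0.06,0,0.035,0],
    [0,-0.02,0,-0.06,0,0.035,0],
    [0,-0.02,0,-0.06,0,0.035,0],
    [0,-0.015,0,-0.06,0,0.035,0],
    [0,-0.01,0,-0.06,0,0.035,0],
    [0,-0.01,0,-0.06,0,0.035,0],
    [0,-0.01,0,-0.06,0,0.035,0],
    [0,-0.01,0,-0.06,0,0.035,0],
    [0,0,0,-0.06,0,0.035,0],
    [0,0,0,-0.06,0,0.035,0],
    [0,0,0,-0.06,0,0.035,0],
    [0,0,0,-0.06,0,0.035,0],
    [0,0,0,-0.06,0,0.035,0],
    [0,0,0,0,0,0,0],
    [0,0,0,0,0,0,0],
    [0,0,0,0,0,0,0],
    [0,0,0,0,0,0,0],
    [0,0,0,0,0,0,0],
  ],
)

```text
time_s: 14.9
ee_pos: [0.6342, 0.0911, 0.2323]
eef_rot: [3.14, -0.665, 1.461]
force: [1.5, 0.5, -0.8]
grip_width: 0.0097
grip_force: 40.0
```

```bash
python3 - <<'E'
from h import *
from station import ctrl
o=ctrl.get_obs(); print(o['ee_pos'],o['eef_rot'],o['grip_width'],o['grip_force'],o['force'])
p=ctrl.camera('scene');cv2.imwrite('pics/sc3.png',cv2.resize(p['color'][130:270,250:400],None,fx=4,fy=4,interpolation=2))
print([(round(x['conf'],2),x['centre'],x['mask'].sum()) for x in ctrl.cut_out('punch1',p)])
E
```

```text
[0.63418578 0.09107021 0.23230273] [ 3.139571   -0.66468049  1.46133186] 0.009722185790292192 39.99606370925903 [ 1.46310266  0.48491444 -0.79914764]
[(0.75, [235.8, 303.4], np.int64(191))]
```

View pics/sc3.png

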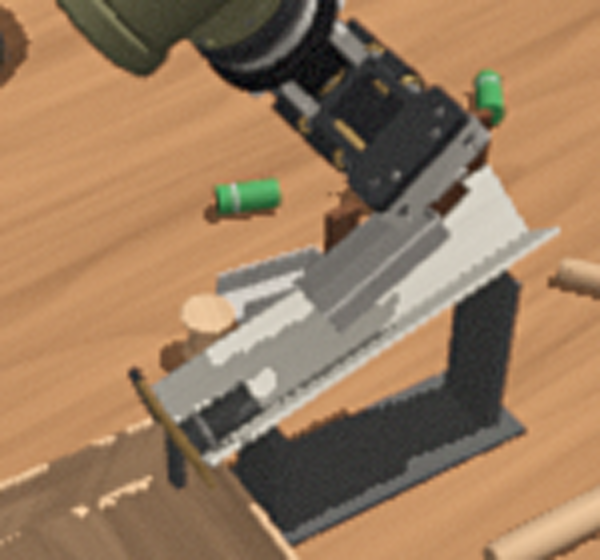

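The punch lies along the fold behind the shut gate, at about (302,236). Next I level the scoop and put it back.

```bash
python3 - <<'E'
from h import *
from station import ctrl
o=ctrl.get_obs()
W=[tcp_for_nose(.11,.09,np.deg2rad(20)),tcp_for_nose(.11,.12,0)]
W.append((np.array([.4305,-.048,.235]),scoop_rot(-1.5344,0)))
a=rows(W,[6,6,12],o); show(a[:12]); show(a[12:])
p=ctrl.camera('scene'); q=pickle.load(open('scene0.pkl','rb'))
d=(np.abs(p['color'].astype(int)-q['color']).sum(2)>90).astype(np.uint8)
for nm in('scoop1',): 
  for pic in (p,): print([(round(x['conf'],2),x['centre'],x['mask'].sum()) for x in ctrl.cut_out(nm,pic)])
E
```

```text
[[0, 0.042, -0.002, -0.021, 0, -0.053, 0], [0, 0.041, -0.002, -0.023, 0, -0.053, 0], [0, 0.039, -0.002, -0.025, 0, -0.053, 0], [0, 0.038, -0.002, -0.027, 0, -0.053, 0], [0, 0.036, -0.002, -0.029, 0, -0.053, 0], [0, 0.035, -0.002, -0.031, 0, -0.053, 0], [0, -0.005, 0, 0.02, 0, -0.058, 0], [0, -0.004, 0, 0.021, 0, -0.058, 0], [0, -0.002, 0, 0.021, 0, -0.058, 0], [0, -0.001, 0, 0.021, 0, -0.058, 0], [0, 0, 0, 0.021, 0, -0.058, 0], [0, 0.001, 0, 0.021, 0, -0.058, 0]] max 0.04 0.058
[[0, -0.28, -0.31, 0.006, 0, 0, -0.012], [0, -0.276, -0.313, 0.006, 0, 0, -0.012], [0, -0.272, -0.317, 0.006, 0, 0, -0.012], [0, -0.268, -0.32, 0.006, 0, 0, -0.012], [0, -0.264, -0.324, 0.006, 0, 0, -0.012], [0, -0.26, -0.327, 0.006, 0, 0, -0.012], [0, -0.256, -0.33, 0.006, 0, 0, -0.012], [0, -0.252, -0.333, 0.006, 0, 0, -0.012], [0, -0.247, -0.336, 0.006, 0, 0, -0.012], [0, -0.243, -0.339, 0.006, 0, 0, -0.012], [0, -0.239, -0.342, 0.006, 0, 0, -0.012], [0, -0.235, -0.345, 0.006, 0, 0, -0.012]] max 0.35 0.012
[(0.75, [197.2, 320.3], np.int64(331)), (0.74, [259.0, 190.6], np.int64(778)), (0.66, [194.5, 343.1], np.int64(605))]
```

move_arm(
  increments=[
    [0,0.04,0,-0.02,0,-0.053,0],
    [0,0.04,0,-0.02,0,-0.053,0],
    [0,0.04,0,-0.025,0,-0.053,0],
    [0,0.04,0,-0.03,0,-0.053,0],
    [0,0.04,0,-0.03,0,-0.053,0],
    [0,0.035,0,-0.03,0,-0.053,0],
    [0,0,0,0.02,0,-0.058,0],
    [0,0,0,0.02,0,-0.058,0],
    [0,0,0,0.02,0,-0.058,0],
    [0,0,0,0.02,0,-0.058,0],
    [0,0,0,0.02,0,-0.058,0],
    [0,0,0,0.02,0,-0.058,0],
    [0,0,0,0,0,0,0],
  ],
)

```text
time_s: 16.4
ee_pos: [0.6349, 0.0993, 0.2388]
eef_rot: [3.14, 0.002, 1.461]
force: [-0.1, -0.2, -1.9]
grip_width: 0.0097
grip_force: 40.0
```

move_arm(
  increments=[
    [0,-0.14,-0.15,0,0,0,-0.006],
    [0,-0.28,-0.31,0,0,0,-0.012],
    [0,-0.28,-0.31,0,0,0,-0.012],
    [0,-0.27,-0.32,0,0,0,-0.012],
    [0,-0.27,-0.32,0,0,0,-0.012],
    [0,-0.26,-0.32,0,0,0,-0.012],
    [0,-0.26,-0.33,0,0,0,-0.012],
    [0,-0.25,-0.33,0,0,0,-0.012],
    [0,-0.25,-0.33,0,0,0,-0.012],
    [0,-0.25,-0.34,0,0,0,-0.012],
    [0,-0.24,-0.34,0,0,0,-0.012],
    [0,-0.24,-0.34,0,0,0,-0.012],
    [0,-0.12,-0.17,0,0,0,-0.006],
    [0,0,0,0,0,0,0],
    [0,0,0,0,0,0,0],
  ],
)

```text
time_s: 17.9
ee_pos: [0.433, -0.0484, 0.2391]
eef_rot: [3.14, 0.001, 1.603]
force: [0.2, 0.8, -1.5]
grip_width: 0.0101
grip_force: 40.0
```

```bash
python3 - <<'E'
from h import *
from station import ctrl
o=ctrl.get_obs(); print(o['ee_pos'],o['eef_rot'],o['grip_width'],o['grip_force'],o['force'])
d,w=plan([.4305,-.048,.0265],scoop_rot(-1.5344,0),o);print(d.round(3),w.round(3))
E
```

```text
[ 0.43301249 -0.04841549  0.23912295] [3.13952086e+00 6.80108612e-04 1.60291624e+00] 0.010085780275420883 39.995983242988586 [ 0.21955125  0.79085576 -1.53287117]
[ 0.013 -0.059  4.252] [ 0.002  0.001 -0.004]
```

move_arm(
  increments=[
    [0,0,0,0.3,0,0,0],
    [0,0,0,0.6,0,0,0],
    [0,0,0,0.7,0,0,0],
    [0,0,0,0.7,0,0,0],
    [0,0,0,0.7,0,0,0],
    [0,0,0,0.5,0,0,0],
    [0,0,0,0.3,0,0,0],
    [0,0,0,0.2,0,0,0],
    [0,0,0,0.1,0,0,0],
    [0,0,0,0.08,0,0,0],
    [0,0,0,0.03,0,0,0],
    [0,0,0,0.03,0,0,0],
    [0,0,0,0,0,0,0],
  ],
)

```text
time_s: 19.2
ee_pos: [0.433, -0.0488, 0.0272]
eef_rot: [3.14, 0.001, 1.604]
force: [-0.1, -0.1, -1.2]
grip_width: 0.0097
grip_force: 40.0
```

move_arm(
  increments=[
    [0,0,0,0.02,0,0,0],
    [0,0,0,0,0,0,0],
    [0.3,0,0,0,0,0,0],
    [0.3,0,0,0,0,0,0],
    [0.3,0,0,0,0,0,0],
    [0.3,0,0,0,0,0,0],
    [0.5,0,0,0,0,0,0],
    [0.5,0,0,0,0,0,0],
    [0.5,0,0,-0.2,0,0,0],
    [0.5,0,0,-0.5,0,0,0],
    [0.7,0,0,-0.8,0,0,0],
    [1,0,0,-0.8,0,0,0],
    [1,0,0,-0.8,0,0,0],
    [1,0,0,-0.5,0,0,0],
    [1,0,0,-0.3,0,0,0],
    [1,0,0,0,0,0,0],
  ],
)

```text
time_s: 20.8
ee_pos: [0.4332, -0.0486, 0.2234]
eef_rot: [3.136, 0.002, 1.604]
force: [0.8, 0.1, 0.1]
grip_width: 0.0917
grip_force: 0.0
```

```bash
python3 - <<'E'
from h import *
from station import ctrl
o=ctrl.get_obs(); print(o['ee_pos'],o['eef_rot'],o['force'])
p=ctrl.camera('top'); q=pickle.load(open('top0.pkl','rb'))
# motion check of scoop A in the top view
a=cv2.cvtColor(q['color'],6)[215:265,220:285]; b=cv2.cvtColor(p['color'],6)
for y,x,h_,w_ in[(215,220,50,65)]:
    m=cv2.matchTemplate(b[y-20:y+h_+20,x-30:x+w_+30],q and cv2.cvtColor(q['color'],6)[y:y+h_,x:x+w_],5); _,s,_,l=cv2.minMaxLoc(m); print('A shift',l[0]-30,l[1]-20,s)
s=ctrl.camera('scene')
for c in(p,s): print([(round(x['conf'],2),x['centre'],x['mask'].sum()) for x in ctrl.cut_out('scoop1',c)])
h=-1.8896; tab=np.array([.4274,.2671,.2])-.06*np.array([np.cos(h),np.sin(h),0])
print(tab); show(rows([(tab,scoop_rot(h,0))],[16],o))
E
```

```text
[ 0.43317762 -0.04864213  0.22338895] [3.13625741e+00 2.14365710e-03 1.60375997e+00] [0.76457896 0.13404666 0.13007173]
A shift 0 0 0.9991474747657776
[(0.87, [235.5, 479.6], np.int64(579)), (0.7, [244.6, 254.8], np.int64(391)), (0.62, [227.9, 313.4], np.int64(570))]
[(0.83, [173.6, 357.4], np.int64(347)), (0.62, [260.5, 189.8], np.int64(779)), (0.62, [197.3, 322.4], np.int64(465))]
[0.44620584 0.32407666 0.2       ]
[[0, 0.465, 0.031, 0.028, 0, 0, 0.022], [0, 0.466, 0.021, 0.028, 0, 0, 0.022], [0, 0.466, 0.011, 0.028, 0, 0, 0.022], [0, 0.466, 0.001, 0.028, 0, 0, 0.022], [0, 0.466, -0.009, 0.029, 0, 0, 0.022], [0, 0.466, -0.02, 0.029, 0, 0, 0.022], [0, 0.465, -0.03, 0.029, 0, 0, 0.022], [0, 0.464, -0.04, 0.029, 0, 0, 0.022], [0, 0.463, -0.05, 0.029, 0, 0, 0.022], [0, 0.462, -0.06, 0.029, 0, 0, 0.022], [0, 0.461, -0.071, 0.029, 0, 0, 0.022], [0, 0.459, -0.081, 0.029, 0, 0, 0.022], [0, 0.457, -0.091, 0.029, 0, 0, 0.022], [0, 0.455, -0.101, 0.029, 0, 0, 0.022], [0, 0.453, -0.111, 0.029, 0, 0, 0.022], [0, 0.45, -0.121, 0.029, 0, 0, 0.022]] max 0.47 0.022
```

move_arm(
  increments=[
    [1,0.46,0.03,0.03,0,0,0.022],
    [1,0.46,0.02,0.03,0,0,0.022],
    [1,0.46,0.01,0.03,0,0,0.022],
    [1,0.46,0,0.03,0,0,0.022],
    [1,0.46,-0.01,0.03,0,0,0.022],
    [1,0.46,-0.02,0.03,0,0,0.022],
    [1,0.46,-0.03,0.03,0,0,0.022],
    [1,0.46,-0.04,0.03,0,0,0.022],
    [1,0.46,-0.05,0.03,0,0,0.022],
    [1,0.46,-0.06,0.03,0,0,0.022],
    [1,0.46,-0.07,0.03,0,0,0.022],
    [1,0.46,-0.08,0.03,0,0,0.022],
    [1,0.46,-0.09,0.03,0,0,0.022],
    [1,0.46,-0.1,0.03,0,0,0.022],
    [1,0.45,-0.11,0.03,0,0,0.022],
    [1,0.45,-0.12,0.03,0,0,0.022],
    [1,0,0,0,0,0,0],
    [1,0,0,0,0,0,0],
  ],
)

```text
time_s: 22.8
ee_pos: [0.4452, 0.3215, 0.1955]
eef_rot: [3.141, 0.002, 1.253]
force: [0.6, -0.3, 0.1]
grip_width: 0.0941
grip_force: 0.0
```

```bash
python3 - <<'E'
from h import *
from station import ctrl
o=ctrl.get_obs(); print(o['ee_pos'],o['eef_rot'])
h=-1.8896; tab=np.array([.4274,.2671,.0265])-.06*np.array([np.cos(h),np.sin(h),0])
d,w=plan(tab,scoop_rot(h,0),o);print(d.round(3),w.round(3))
s=ctrl.camera('scene'); q=pickle.load(open('scene0.pkl','rb'))
x=cv2.cvtColor(q['color'],6)[152:185,325:378]; m=cv2.matchTemplate(cv2.cvtColor(s['color'],6)[140:197,310:393],x,5);print(cv2.minMaxLoc(m))
E
```

```text
[0.44519167 0.32147128 0.19552471] [3.14102289e+00 2.18222201e-03 1.25282584e+00]
[6.30e-02 1.00e-03 3.38e+00] [0.001 0.002 0.001]
(-0.38614892959594727, 0.9531552791595459, (10, 0), (15, 12))
```

move_arm(
  increments=[
    [1,0.06,0,0.4,0,0,0],
    [1,0,0,0.7,0,0,0],
    [1,0,0,0.8,0,0,0],
    [1,0,0,0.7,0,0,0],
    [1,0,0,0.4,0,0,0],
    [1,0,0,0.25,0,0,0],
    [1,0,0,0.12,0,0,0],
    [0,0,0,0,0,0,0],
    [0,0,0,0,0,0,0],
    [0,0,0,0,0,0,0],
    [0,0,0,0,0,0,0],
    [0,0,0,0,0,0,0],
    [0,0,0,0,0,0,0],
    [0,0,0,0,0,0,0],
    [0,0,0,0,0,0,0],
    [0,0,0,0,0,0,0],
    [0,0,0,0,0,0,0],
    [0,0,0,0,0,0,0],
    [0,0,0,0,0,0,0],
    [0,0,0,0,0,0,0],
  ],
  force=40,
)

```text
time_s: 24.85
ee_pos: [0.4467, 0.3244, 0.028]
eef_rot: [3.14, 0.001, 1.252]
force: [0.2, 0.9, -1.0]
grip_width: 0.0095
grip_force: 40.0
```

move_arm(
  increments=[
    [0,0,0,0,0,0,0],
    [0,0,0,0,0,0,0],
    [0,0,0,-0.1,0,0,0],
  ],
)

```text
time_s: 25.15
ee_pos: [0.4463, 0.3242, 0.0325]
eef_rot: [3.141, 0.002, 1.252]
force: [-0.2, 1.1, -2.0]
grip_width: 0.0095
grip_force: 40.0
```

move_arm(
  increments=[
    [0,0,0,-0.3,0,0,0],
    [0,0,0,-0.5,0,0,0],
    [0,0,0,-0.6,0,0,0],
    [0,0,0,-0.6,0,0,0],
    [0,0,0,-0.6,0,0,0],
    [0,0,0,-0.6,0,0,0],
    [0,0,0,-0.5,0,0,0],
    [0,0,0,-0.3,0,0,0],
    [0,0,0,-0.15,0,0,0],
    [0,0,0,0,0,0,0],
    [0,0,0,0,0,0,0],
  ],
)

```text
time_s: 26.25
ee_pos: [0.4461, 0.3245, 0.24]
eef_rot: [3.141, 0.001, 1.252]
force: [-0.1, -0.3, -2.6]
grip_width: 0.0098
grip_force: 40.0
```

```bash
python3 - <<'E'
from h import *
from station import ctrl
o=ctrl.get_obs(); print(o['ee_pos'],o['grip_width'],o['grip_force'],o['force'])
show(rows([tcp_for_nose(.12,.115,0)],[14],o))
E
```

```text
[0.44614045 0.32451454 0.23996273] 0.009793580362764459 39.99457597732544 [-0.10074058 -0.30028181 -2.56086563]
[[0, -0.208, 0.354, 0.005, 0, 0, -0.015], [0, -0.213, 0.351, 0.005, 0, 0, -0.015], [0, -0.218, 0.347, 0.005, 0, 0, -0.015], [0, -0.223, 0.344, 0.005, 0, 0, -0.015], [0, -0.228, 0.341, 0.005, 0, 0, -0.015], [0, -0.233, 0.337, 0.005, 0, 0, -0.015], [0, -0.238, 0.334, 0.005, 0, 0, -0.015], [0, -0.243, 0.33, 0.005, 0, 0, -0.015], [0, -0.248, 0.327, 0.005, 0, 0, -0.015], [0, -0.253, 0.323, 0.005, 0, 0, -0.015], [0, -0.257, 0.319, 0.005, 0, 0, -0.015], [0, -0.262, 0.316, 0.005, 0, 0, -0.015], [0, -0.267, 0.312, 0.005, 0, 0, -0.015], [0, -0.271, 0.308, 0.005, 0, 0, -0.015]] max 0.35 0.015
```

move_arm(
  increments=[
    [0,-0.1,0.18,0,0,0,-0.008],
    [0,-0.21,0.35,0,0,0,-0.015],
    [0,-0.22,0.35,0,0,0,-0.015],
    [0,-0.22,0.34,0,0,0,-0.015],
    [0,-0.22,0.34,0,0,0,-0.015],
    [0,-0.23,0.34,0,0,0,-0.015],
    [0,-0.24,0.33,0,0,0,-0.015],
    [0,-0.24,0.33,0,0,0,-0.015],
    [0,-0.25,0.33,0,0,0,-0.015],
    [0,-0.25,0.32,0,0,0,-0.015],
    [0,-0.26,0.32,0,0,0,-0.015],
    [0,-0.26,0.32,0,0,0,-0.015],
    [0,-0.27,0.31,0,0,0,-0.015],
    [0,-0.27,0.31,0,0,0,-0.015],
    [0,-0.14,0.15,0,0,0,-0.008],
    [0,0,0,0,0,0,0],
    [0,0,0,0,0,0,0],
  ],
)

```text
time_s: 27.95
ee_pos: [0.6349, 0.109, 0.2406]
eef_rot: [3.141, 0.001, 1.462]
force: [0.5, 0.7, -2.8]
grip_width: 0.0097
grip_force: 40.0
```

```bash
python3 - <<'E'
from h import *
from station import ctrl
o=ctrl.get_obs(); print(o['ee_pos'],o['eef_rot'],o['grip_width'],o['grip_force'],o['force'])
W=[tcp_for_nose(.12,.055,np.deg2rad(12)),tcp_for_nose(.12,.047,np.deg2rad(38))]
a=rows(W,[6,12],o);show(a)
E
```

```text
[0.63485226 0.10899905 0.24059812] [3.14100856e+00 1.01154220e-03 1.46246655e+00] 0.009722321439267137 39.99461889266968 [ 0.5012051   0.72889493 -2.76178784]
[[0, 0.041, 0.002, 0.134, 0, 0.035, 0.001], [0, 0.037, 0.002, 0.135, 0, 0.035, 0.001], [0, 0.032, 0.002, 0.137, 0, 0.035, 0.001], [0, 0.027, 0.002, 0.138, 0, 0.035, 0.001], [0, 0.022, 0.002, 0.138, 0, 0.035, 0.001], [0, 0.017, 0.002, 0.139, 0, 0.035, 0.001], [0, -0.022, 0, -0.061, 0, 0.038, 0], [0, -0.02, 0, -0.062, 0, 0.038, 0], [0, -0.018, 0, -0.063, 0, 0.038, 0], [0, -0.015, 0, -0.063, 0, 0.038, 0], [0, -0.013, 0, -0.064, 0, 0.038, 0], [0, -0.011, 0, -0.064, 0, 0.038, 0], [0, -0.008, 0, -0.065, 0, 0.038, 0], [0, -0.006, 0, -0.065, 0, 0.038, 0], [0, -0.003, 0, -0.065, 0, 0.038, 0], [0, -0.001, 0, -0.065, 0, 0.038, 0], [0, 0.002, 0, -0.065, 0, 0.038, 0], [0, 0.004, 0, -0.065, 0, 0.038, 0]] max 0.14 0.038
```

move_arm(
  increments=[
    [0,0.04,0,0.13,0,0.035,0],
    [0,0.04,0,0.13,0,0.035,0],
    [0,0.03,0,0.14,0,0.035,0],
    [0,0.03,0,0.14,0,0.035,0],
    [0,0.02,0,0.14,0,0.035,0],
    [0,0.02,0,0.14,0,0.035,0],
    [0,0,0,0,0,0,0],
    [0,0,0,0,0,0,0],
  ],
)

```text
time_s: 28.75
ee_pos: [0.6363, 0.1217, 0.2013]
eef_rot: [3.14, -0.208, 1.463]
force: [-0.9, -0.0, -2.4]
grip_width: 0.01
grip_force: 40.0
```

move_arm(
  increments=[
    [0,-0.02,0,-0.06,0,0.038,0],
    [0,-0.02,0,-0.06,0,0.038,0],
    [0,-0.02,0,-0.06,0,0.038,0],
    [0,-0.015,0,-0.065,0,0.038,0],
    [0,-0.01,0,-0.065,0,0.038,0],
    [0,-0.01,0,-0.065,0,0.038,0],
    [0,-0.01,0,-0.065,0,0.038,0],
    [0,0,0,-0.065,0,0.038,0],
    [0,0,0,-0.065,0,0.038,0],
    [0,0,0,-0.065,0,0.038,0],
    [0,0,0,-0.065,0,0.038,0],
    [0,0,0,-0.065,0,0.038,0],
    [0,0,0,0,0,0,0],
    [0,0,0,0,0,0,0],
    [0,0,0,0,0,0,0],
    [0,0,0,0,0,0,0],
    [0,0,0,0,0,0,0],
    [0,0,0,0,0,0,0],
  ],
)

```text
time_s: 30.55
ee_pos: [0.6343, 0.101, 0.234]
eef_rot: [3.14, -0.665, 1.464]
force: [0.4, 1.1, -1.4]
grip_width: 0.01
grip_force: 40.0
```

```bash
python3 - <<'E'
from h import *
from station import ctrl
o=ctrl.get_obs(); print(o['ee_pos'],o['eef_rot'],o['grip_width'],o['grip_force'],o['force'])
p=ctrl.camera('scene');cv2.imwrite('pics/sc4.png',cv2.resize(p['color'][130:270,250:400],None,fx=4,fy=4,interpolation=2))
W=[tcp_for_nose(.12,.09,np.deg2rad(20)),tcp_for_nose(.12,.12,0)]
h=-1.8896; tab=np.array([.4274,.2671,.24])-.06*np.array([np.cos(h),np.sin(h),0])
a=rows(W+[(tab,scoop_rot(h,0))],[6,6,14],o);show(a[:12]);show(a[12:])
E
```

```text
[0.63432673 0.10103879 0.23397979] [ 3.13972866 -0.6647442   1.46411326] 0.01002574786912697 39.99488174915314 [ 0.39162437  1.0714737  -1.36149316]
[[0, 0.043, 0.001, -0.024, 0, -0.053, 0.001], [0, 0.041, 0.001, -0.027, 0, -0.053, 0.001], [0, 0.04, 0.001, -0.029, 0, -0.053, 0.001], [0, 0.038, 0.001, -0.031, 0, -0.053, 0.001], [0, 0.037, 0.001, -0.033, 0, -0.053, 0.001], [0, 0.035, 0.001, -0.035, 0, -0.053, 0.001], [0, -0.005, 0, 0.02, 0, -0.058, 0], [0, -0.004, 0, 0.021, 0, -0.058, 0], [0, -0.002, 0, 0.021, 0, -0.058, 0], [0, -0.001, 0, 0.021, 0, -0.058, 0], [0, 0, 0, 0.021, 0, -0.058, 0], [0, 0.001, 0, 0.021, 0, -0.058, 0]] max 0.04 0.058
[[0, 0.277, -0.304, 0.002, 0, 0, 0.015], [0, 0.273, -0.308, 0.002, 0, 0, 0.015], [0, 0.268, -0.312, 0.002, 0, 0, 0.015], [0, 0.264, -0.315, 0.002, 0, 0, 0.015], [0, 0.259, -0.319, 0.002, 0, 0, 0.015], [0, 0.254, -0.323, 0.002, 0, 0, 0.015], [0, 0.249, -0.327, 0.002, 0, 0, 0.015], [0, 0.245, -0.33, 0.002, 0, 0, 0.015], [0, 0.24, -0.334, 0.002, 0, 0, 0.015], [0, 0.235, -0.337, 0.002, 0, 0, 0.015], [0, 0.23, -0.341, 0.002, 0, 0, 0.015], [0, 0.225, -0.344, 0.002, 0, 0, 0.015], [0, 0.22, -0.347, 0.002, 0, 0, 0.015], [0, 0.215, -0.351, 0.002, 0, 0, 0.015]] max 0.35 0.015
```

View pics/sc4.png

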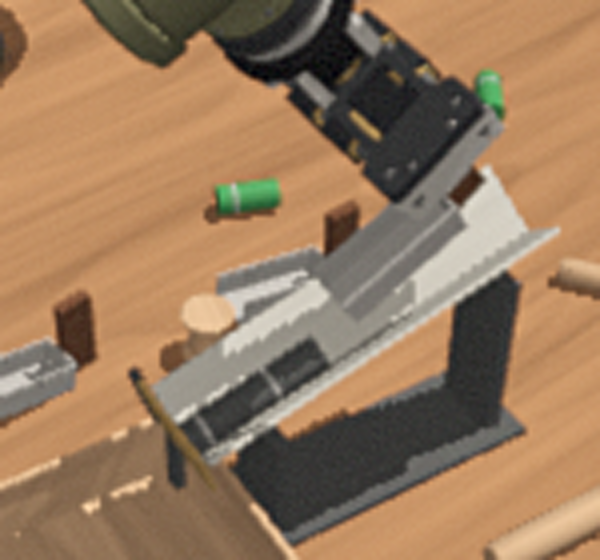

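Both punches now lie in one line along the fold behind the shut gate. Scoop C stands upright on the bench at the left. I'll return scoop A to its place.

move_arm(
  increments=[
    [0,0.04,0,-0.025,0,-0.053,0],
    [0,0.04,0,-0.025,0,-0.053,0],
    [0,0.04,0,-0.03,0,-0.053,0],
    [0,0.04,0,-0.03,0,-0.053,0],
    [0,0.04,0,-0.03,0,-0.053,0],
    [0,0.035,0,-0.035,0,-0.053,0],
    [0,0,0,0.02,0,-0.058,0],
    [0,0,0,0.02,0,-0.058,0],
    [0,0,0,0.02,0,-0.058,0],
    [0,0,0,0.02,0,-0.058,0],
    [0,0,0,0.02,0,-0.058,0],
    [0,0,0,0.02,0,-0.058,0],
    [0,0,0,0,0,0,0],
  ],
)

```text
time_s: 31.9
ee_pos: [0.635, 0.1089, 0.2413]
eef_rot: [3.141, 0.002, 1.464]
force: [-0.2, 0.4, -1.5]
grip_width: 0.0098
grip_force: 40.0
```

move_arm(
  increments=[
    [0,0.14,-0.15,0,0,0,0.008],
    [0,0.28,-0.3,0,0,0,0.015],
    [0,0.27,-0.31,0,0,0,0.015],
    [0,0.27,-0.31,0,0,0,0.015],
    [0,0.26,-0.32,0,0,0,0.015],
    [0,0.26,-0.32,0,0,0,0.015],
    [0,0.25,-0.32,0,0,0,0.015],
    [0,0.25,-0.33,0,0,0,0.015],
    [0,0.25,-0.33,0,0,0,0.015],
    [0,0.24,-0.33,0,0,0,0.015],
    [0,0.24,-0.34,0,0,0,0.015],
    [0,0.23,-0.34,0,0,0,0.015],
    [0,0.22,-0.34,0,0,0,0.015],
    [0,0.22,-0.35,0,0,0,0.015],
    [0,0.11,-0.18,0,0,0,0.008],
    [0,0,0,0,0,0,0],
    [0,0,0,0,0,0,0],
  ],
)

```text
time_s: 33.6
ee_pos: [0.4471, 0.3254, 0.2412]
eef_rot: [3.14, 0.0, 1.252]
force: [0.3, -0.2, -1.4]
grip_width: 0.0097
grip_force: 40.0
```

```bash
python3 - <<'E'
from h import *
from station import ctrl
o=ctrl.get_obs(); print(o['ee_pos'],o['eef_rot'],o['grip_width'],o['grip_force'],o['force'])
h=-1.8896; tab=np.array([.4274,.2671,.028])-.06*np.array([np.cos(h),np.sin(h),0])
d,w=plan(tab,scoop_rot(h,0),o);print(d.round(3),w.round(3))
E
```

```text
[0.44711926 0.32536632 0.24121869] [3.13998758e+00 2.89201761e-04 1.25170435e+00] 0.009654537399945687 39.99481201171875 [ 0.31822086 -0.22110155 -1.4015593 ]
[-0.029 -0.016  4.264] [ 0.002  0.    -0.   ]
```

move_arm(
  increments=[
    [0,0,0,0.3,0,0,0],
    [0,0,0,0.6,0,0,0],
    [0,0,0,0.7,0,0,0],
    [0,0,0,0.7,0,0,0],
    [0,0,0,0.7,0,0,0],
    [0,0,0,0.5,0,0,0],
    [0,0,0,0.3,0,0,0],
    [0,0,0,0.2,0,0,0],
    [0,0,0,0.1,0,0,0],
    [0,0,0,0.08,0,0,0],
    [0,0,0,0.04,0,0,0],
    [0,0,0,0.04,0,0,0],
    [0,0,0,0,0,0,0],
  ],
)

```text
time_s: 34.9
ee_pos: [0.4472, 0.3256, 0.0283]
eef_rot: [3.14, 0.0, 1.252]
force: [0.2, -0.2, -1.2]
grip_width: 0.01
grip_force: 40.0
```

move_arm(
  increments=[
    [0,0,0,0.01,0,0,0],
    [0,0,0,0,0,0,0],
    [0.3,0,0,0,0,0,0],
    [0.3,0,0,0,0,0,0],
    [0.3,0,0,0,0,0,0],
    [0.3,0,0,0,0,0,0],
    [0.5,0,0,0,0,0,0],
    [0.5,0,0,0,0,0,0],
    [0.5,0,0,-0.2,0,0,0],
    [0.5,0,0,-0.5,0,0,0],
    [0.5,0,0,-0.8,0,0,0],
    [0,0,0,-0.9,0,0,0],
    [0,0,0,-0.9,0,0,0],
    [0,0,0,-0.8,0,0,0],
    [0,0,0,-0.5,0,0,0],
    [0,0,0,-0.3,0,0,0],
    [0,0,0,0,0,0,0],
    [0,0,0,0,0,0,0],
  ],
)

```text
time_s: 36.7
ee_pos: [0.4466, 0.3257, 0.2723]
eef_rot: [3.14, 0.001, 1.252]
force: [-0.1, -0.6, -0.4]
grip_width: 0.0006
grip_force: 0.0
```

```bash
python3 - <<'E'
from h import *
from station import ctrl
o=ctrl.get_obs(); print(o['ee_pos'],o['eef_rot'],o['grip_width'],o['force'])
# pusher: closed fingers, tool perpendicular to the fold, tool x uphill
Rp=scoop_rot(HT,a16)
F=lambda y,z:(pose2(T)(fold2tr([(0,y,z)]))[0],Rp)
a=rows([F(.145,.09)],[16],o); show(a)
p=ctrl.camera('scene'); print([(round(x['conf'],2),x['centre'],x['mask'].sum()) for x in ctrl.cut_out('scoop1',p)])
for y in(.05,.1,.15): print(y,proj(p,pose2(T)(fold2tr([(0,y,.029)]))[0]).round(1))
cv2.imwrite('pics/sc5.png',np.hstack([cv2.resize(p['color'][130:250,270:400],(400,370)),cv2.resize(p['color'][130:250,270:400],(0,0),fx=.1,fy=.1)[:0].reshape(0,13,3)]) if 0 else cv2.resize(p['color'][130:290,170:400],None,fx=3.4,fy=3.4,interpolation=2))
E
```

```text
[0.44662445 0.32567515 0.27231229] [3.14009124e+00 8.95472029e-04 1.25167606e+00] 0.0006104926474956129 [-0.11677933 -0.55358001 -0.40002792]
[[0, -0.273, 0.328, 0.077, 0.002, 0.017, -0.013], [0, -0.278, 0.324, 0.071, 0.002, 0.017, -0.013], [0, -0.284, 0.321, 0.066, 0.002, 0.017, -0.013], [0, -0.289, 0.317, 0.06, 0.002, 0.017, -0.013], [0, -0.294, 0.314, 0.055, 0.002, 0.017, -0.013], [0, -0.299, 0.31, 0.049, 0.002, 0.017, -0.013], [0, -0.303, 0.306, 0.043, 0.002, 0.017, -0.013], [0, -0.308, 0.303, 0.037, 0.002, 0.017, -0.013], [0, -0.312, 0.299, 0.031, 0.002, 0.017, -0.013], [0, -0.317, 0.295, 0.025, 0.002, 0.017, -0.013], [0, -0.321, 0.291, 0.019, 0.002, 0.017, -0.013], [0, -0.325, 0.287, 0.013, 0.002, 0.017, -0.013], [0, -0.329, 0.282, 0.006, 0.002, 0.017, -0.013], [0, -0.332, 0.278, 0, 0.002, 0.017, -0.013], [0, -0.336, 0.274, -0.006, 0.002, 0.017, -0.013], [0, -0.339, 0.27, -0.013, 0.002, 0.017, -0.013]] max 0.34 0.017
[(0.93, [168.4, 357.5], np.int64(456)), (0.75, [257.8, 189.4], np.int64(799)), (0.73, [219.8, 255.8], np.int64(594))]
0.05 [311.5 224.9]
0.1 [328.3 213.7]
0.15 [344.6 202.7]
```

move_arm(
  increments=[
    [0,-0.14,0.16,0.04,0,0.008,-0.006],
    [0,-0.27,0.33,0.07,0.002,0.017,-0.013],
    [0,-0.28,0.32,0.07,0.002,0.017,-0.013],
    [0,-0.29,0.32,0.06,0.002,0.017,-0.013],
    [0,-0.29,0.31,0.06,0.002,0.017,-0.013],
    [0,-0.3,0.31,0.05,0.002,0.017,-0.013],
    [0,-0.3,0.31,0.05,0.002,0.017,-0.013],
    [0,-0.3,0.31,0.04,0.002,0.017,-0.013],
    [0,-0.31,0.3,0.04,0.002,0.017,-0.013],
    [0,-0.31,0.3,0.03,0.002,0.017,-0.013],
    [0,-0.32,0.29,0.03,0.002,0.017,-0.013],
    [0,-0.32,0.29,0.02,0.002,0.017,-0.013],
    [0,-0.33,0.28,0.01,0.002,0.017,-0.013],
    [0,-0.33,0.28,0,0.002,0.017,-0.013],
    [0,-0.33,0.28,0,0.002,0.017,-0.013],
    [0,-0.34,0.27,-0.01,0.002,0.017,-0.013],
    [0,-0.17,0.14,-0.01,0,0.009,-0.007],
    [0,0,0,0,0,0,0],
    [0,0,0,0,0,0,0],
  ],
)

```text
time_s: 38.7
ee_pos: [0.6278, 0.0371, 0.2118]
eef_rot: [-3.141, -0.272, 1.461]
force: [0.3, 0.5, -0.1]
grip_width: 0.0003
grip_force: 0.0
```

```bash
python3 - <<'E'
from h import *
from station import ctrl
o=ctrl.get_obs(); print(o['ee_pos'],o['eef_rot'],o['force'])
Rp=scoop_rot(HT,a16)
F=lambda y,z:(pose2(T)(fold2tr([(0,y,z)]))[0],Rp)
for y,z in((.145,.09),(.145,.016),(0,.016)): print(*[v.round(3) for v in plan(*F(y,z),o)])
p=ctrl.camera('scene'); cv2.imwrite('pics/sc5.png',cv2.resize(p['color'][130:290,170:400],None,fx=3.4,fy=3.4,interpolation=2))
E
```

```text
[0.6277729  0.037062   0.21177581] [-3.14129613 -0.27196126  1.46073519] [ 0.30162303  0.47643478 -0.09432505]
[-0.022 -0.008 -0.   ] [-0.001  0.007  0.003]
[-0.011 -0.006  1.48 ] [-0.001  0.007  0.003]
[-2.911 -0.015  1.501] [-0.001  0.007  0.003]
```

View pics/sc5.png

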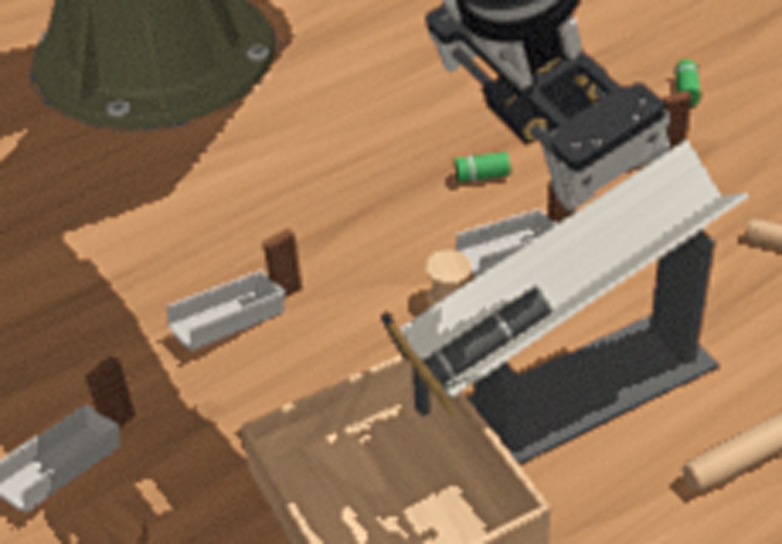

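move_arm(
  increments=[
    [0,0,0,0.2,0,0.007,0],
    [0,0,0,0.3,0,0,0],
    [0,0,0,0.3,0,0,0],
    [0,0,0,0.25,0,0,0],
    [0,0,0,0.2,0,0,0],
    [0,0,0,0.1,0,0,0],
    [0,0,0,0.05,0,0,0],
    [0,0,0,0.03,0,0,0],
    [0,0,0,0,0,0,0],
  ],
)

```text
time_s: 39.65
ee_pos: [0.6303, 0.0563, 0.1435]
eef_rot: [3.141, -0.279, 1.461]
force: [1.3, 0.2, -0.3]
grip_width: 0.0005
grip_force: 0.0
```

move_arm(
  increments=[
    [0,-0.05,0,0,0,0,0],
    [0,-0.1,0,0,0,0,0],
    [0,-0.1,0,0,0,0,0],
    [0,-0.1,0,0,0,0,0],
    [0,-0.1,0,0,0,0,0],
    [0,-0.08,0,0,0,0,0],
    [0,-0.08,0,0,0,0,0],
    [0,-0.08,0,0,0,0,0],
    [0,-0.08,0,0,0,0,0],
  ],
)

```text
time_s: 40.55
ee_pos: [0.6261, 0.0193, 0.1325]
eef_rot: [3.142, -0.279, 1.461]
force: [0.0, 1.4, 0.5]
grip_width: 0.0006
grip_force: 1.2
```

move_arm(
  increments=[
    [0,-0.1,0,0,0,0,0],
    [0,-0.1,0,0,0,0,0],
    [0,-0.1,0,0,0,0,0],
    [0,-0.1,0,0,0,0,0],
    [0,-0.1,0,0,0,0,0],
    [0,-0.1,0,0,0,0,0],
    [0,-0.1,0,0,0,0,0],
    [0,-0.1,0,0,0,0,0],
    [0,-0.1,0,0,0,0,0],
    [0,-0.1,0,0,0,0,0],
  ],
)

```text
time_s: 41.55
ee_pos: [0.6209, -0.0286, 0.1187]
eef_rot: [3.141, -0.279, 1.461]
force: [-0.3, 3.4, 0.8]
grip_width: 0.0007
grip_force: 1.3
```

move_arm(
  increments=[
    [0,-0.1,0,0,0,0,0],
    [0,-0.1,0,0,0,0,0],
    [0,-0.1,0,0,0,0,0],
    [0,-0.1,0,0,0,0,0],
    [0,-0.1,0,0,0,0,0],
    [0,-0.1,0,0,0,0,0],
    [0,-0.1,0,0,0,0,0],
    [0,-0.1,0,0,0,0,0],
    [0,-0.1,0,0,0,0,0],
    [0,0,0,0,0,0,0],
    [0,0,0,0,0,0,0],
  ],
)

```text
time_s: 42.65
ee_pos: [0.6162, -0.0713, 0.1064]
eef_rot: [3.142, -0.279, 1.461]
force: [-0.4, 0.7, -0.0]
grip_width: 0.0005
grip_force: 0.0
```

```bash
python3 - <<'E'
from h import *
from station import ctrl
o=ctrl.get_obs(); print(o['ee_pos'],o['force'])
p=ctrl.camera('scene'); cv2.imwrite('pics/sc6.png',cv2.resize(p['color'][170:310,220:380],None,fx=4,fy=4,interpolation=2))
print([(round(x['conf'],2),x['centre'],x['mask'].sum()) for x in ctrl.cut_out('punch1',p)])
E
```

```text
[ 0.61615964 -0.07130878  0.10637434] [-0.44279035  0.68356499 -0.04775088]
[(0.62, [274.1, 303.3], np.int64(216)), (0.49, [155.3, 372.5], np.int64(66)), (0.46, [175.6, 312.1], np.int64(98)), (0.45, [160.1, 335.1], np.int64(80)), (0.29, [219.3, 243.9], np.int64(684))]
```

move_arm(
  increments=[
    [0,0.1,0,0,0,0,0],
    [0,0.2,0,0,0,0,0],
    [0,0.3,0,0,0,0,0],
    [0,0.3,0,0,0,0,0],
    [0,0.2,0,-0.2,0,0,0],
    [0,0,0,-0.5,0,0,0],
    [0,0,0,-0.8,0,0,0],
    [0,0,0,-0.8,0,0,0],
    [0,0,0,-0.8,0,0,0],
    [0,0.5,-0.5,-0.4,0,0,0],
    [0,0.5,-0.5,-0.2,0,0,0],
    [0,0.5,-0.5,0,0,0,0],
    [0,0,0,0,0,0,0],
    [0,0,0,0,0,0,0],
    [0,0,0,0,0,0,0],
    [0,0,0,0,0,0,0],
  ],
)

```text
time_s: 44.35
ee_pos: [0.55, 0.01, 0.3195]
eef_rot: [-3.141, -0.279, 1.46]
force: [0.2, 0.1, 0.0]
grip_width: 0.0006
grip_force: 0.0
```

```bash
python3 - <<'E'
from h import *
from station import ctrl
o=ctrl.get_obs(); print(o['ee_pos'],o['force'],o['time_s'])
p=ctrl.camera('scene'); cv2.imwrite('pics/sc7.png',cv2.resize(p['color'][130:310,150:400],None,fx=3.2,fy=3.2,interpolation=2))
E
```

```text
[0.55000103 0.01004538 0.31954034] [0.15570077 0.14517095 0.00281534] 44.35
```

View pics/sc7.png

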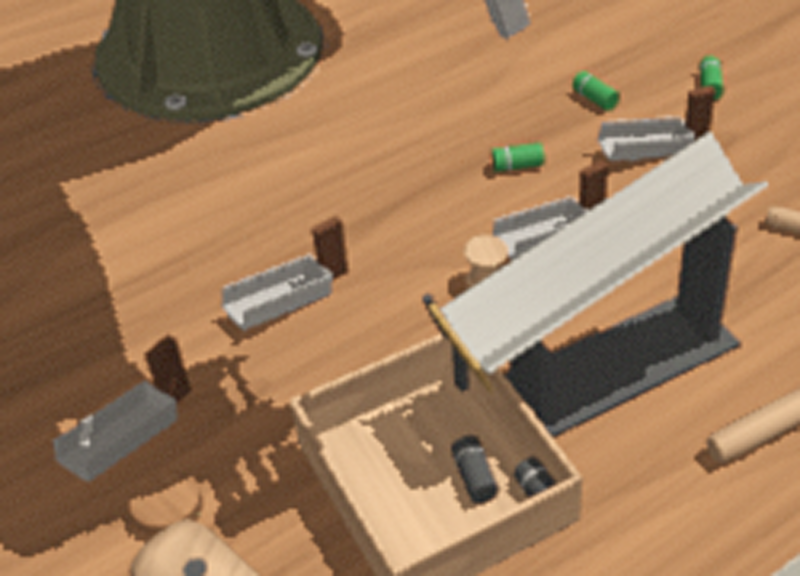

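Both punches are in the tray, the gate is shut, the trough is empty, and all four scoops stand upright.

```bash
python3 -c "
from station import ctrl
print(ctrl.hand_in())"
```

```text
the job is handed in; nothing more can be done
None
```

The job is done and handed in: only two of the four scoops held a punch, both punches are in the catch tray, the gate has swung shut, and the two emptied scoops stand upright on the bench (the first grasp missed and was redone without moving that scoop).

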